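Turn a plaster mould half over onto its drying rack

ROBOT

A 7-joint arm with a two-finger parallel gripper is mounted at the origin on the work surface. World frame = base frame: x ahead of the robot, y to its left, z up, the work surface at z = 0. Lengths are in m, angles in rad, forces in N, time in s.
With the tool pointing down it reaches from about 0.425 to 0.925 m from the base axis. Payload 6.8 kg.
Tool frame: the origin (TCP) lies midway between the tips of the shut fingers; the grasp point (between the pads) lies 19 mm behind it (robot.grip_depth is the distance from the TCP to the grasp point, in m); z points along the fingers, y is the line along which they close (so a half turn about z gives the same grasp; the last joint's range is limited). The gripper opens to 88 mm and grips with 3 to 60 N. Pads are 20 mm wide; open, the fingers measure 115 mm over their backs; the gripper's body (75 mm by 178 mm) begins 61 mm behind the grasp point.
Start: joints at [1.221, 0.477, 0.022, 1.555, -0.011, 1.109, -0.083], TCP at [0.162, -0.655, 0.223] pointing down, gripper open.
Joint ranges: [-2.96, 2.96], [-0.34, 2.1], [-1.41, 1.46], [0.24, 2.44], [-1.37, 4.51], [0.17, 1.92], [-2.96, 2.96]. Speed limits (rad/s): [2.39, 2.39, 3.14, 3.14, 3.14, 3.14, 3.14].

INTERFACE

Orientations are given as [roll, pitch, yaw] about the fixed x, y, z axes, in that order (R = Rz(yaw) Ry(pitch) Rx(roll)).
In Python, from plant import readout, camera, camera_model, order, look_for, regions_of, robot gives the robot as it stands.
- The arm moves only by the shell command python3 -m crank 'ROWS' [FORCE]. ROWS is JSON, a list of rows, each an object with "linear": the shift along the tool's x, y, z in mm, a list of three; "twist": the turn, a rotation vector about the tool's x, y, z in rad, a list of three; "claw": the finger opening in mm, from 0 to 87.8. A call has 1 to 10 rows; each row is the pose to reach, as a shift and turn from the pose commanded when the call began, along the tool's axes at that moment; what a row does not reach only later rows make up. A row lasts 1/12 s, in which the tool goes at most 41.7 mm and 7.16 degrees, less where a joint would pass 70% of its speed; a pose out of reach is approached as far as the arm can. A call with a gripper value outside its range is refused whole. The fingers move at their own pace and stop on an object; FORCE is the grip in N (left out, the last holds). Time passes only in rows, so rows that repeat a pose let the fingers close. It gives the time, the measured TCP pose, the force, the opening and the grip force at its end, in the units of the state.
- readout.get_state(): the state, without advancing time (a new reading comes with each control period).
- camera(name): name is "scene" or "top"; returns the picture (384x512x3 uint8, blue, green, red); there is no depth.
- camera_model(name): a dict with "fov_y" (degrees; the focal length in pixels is half the picture's height over the tangent of half this angle, whatever the lens; pixels are square), "cx", "cy" (the principal point, pixels), "k1" (the pictures are not rectified: a ray, as slopes to the right and down, at radius r is drawn at 1 + k1 r^2 times it, then the intrinsics apply), "xyz" and "orientation" of the camera in the world. Camera axes: x right, y down, z forward; pixel columns grow to the right and rows downward; lengths in m; the calibration is good to about 2 mm. A picture is of the moment at which its call begins. camera_model takes no time and is no camera call.
- order.hand_in(): hands the job in; it is judged then, once.
Trained networks look in the newest picture that a camera, given by its name, has taken for a name from the list of things; names that differ only in an ending like _2 or _b are one class to them, and where a whole thing is asked for, a point or a joint stands for the part that bears it (a point fixed in the world has none). Each returns a list of dicts, best first, with "score" (0 to 1); they miss things now and then, are a little off and sometimes report something else, mostly with a low value. They report only what shows in the picture. A call takes as long as a camera call. They do not tell look-alikes from the thing itself.
- look_for(name, camera): "extent" ([left, top, width, height] in pixels, round what is visible of it).
- regions_of(name, camera): "pixels" (384x512 bool, what is visible of it) and "extent" ([left, top, width, height] in pixels, round what is visible of it).
The state is a dict: "clock": time; "qpos": joint angles; "joint_vel": joint speeds; "joint_torque": joint torques, N m; "tool_pos": TCP position; "ee_rot": TCP orientation; "force": force on the tool from outside, world axes, zero at the start; "ft_torque": the same for the moment, N m; "width": opening from 0.0 (shut) to 1.0 (fully open); "grasp_force": force on a finger pad.
Only numpy, scipy, OpenCV 4.12 (cv2) and the standard library are available. Lean on these libraries where they do the work, as an engineer would, in place of code of your own. Each camera call takes 0.05 s, during which the arm holds its last target. There are 200 camera calls.

TASK

The plaster mould half on the bench lies with its clay-stained cavity face down. Turn it over and lay it centrally across both slats of the wooden drying rack, cavity face up and squared to the rack, so that it can dry. Plaster chips easily, so never let it topple or drop: set it down gently, and leave the other things on the bench where they are.

Things in the scene. Friction and masses are not known exactly. Their poses are not given: they have to be found in the camera images.
- mould: the mould half to turn over: white plaster block 62 mm wide (x), 120 long (y), 40 thick (z), about 0.33 kg, origin at its centre. The cavity face, at -z, has two terracotta-stained troughs 100 x 15 x 8 deep along y; the +z face is plain. Starts flat on the bench, z up (cavities down), y roughly along world y. Stands stably on an end. Turned over, its z points down
- rack: fixed wooden drying rack, origin at the centre of its underside, z up. Two pale slats 150 mm long along x, 18 wide, at y = -24 and +24 mm, tops 40 mm above the bench, on steel crossbars (22 wide, 110 long in y, 15 high) at x = -60 and +60. The mould half lies across both slats, its y along the rack's y (either way round), origin 60 mm above the bench
- mate: bystander: the matching mould half, the same block (62 x 120 x 40 mm), already lying cavity face up on the bench beyond the work. Origin at its centre. Leave alone
- ring_mould: bystander: plaster ring, 110 mm outside diameter, 56 mm hole, 45 mm high, origin at the centre of its underside. Leave alone
- brush: bystander: brush 200 mm long lying on the bench, roughly along world y. Leave alone
Not all that is in view belongs to the job. Leave any blue, purple or turquoise look-alike of the mould alone.

How it is judged:
At the end, for the whole second after the job is handed in: The mould half rests flat (within 0.1 rad) on both slats of the rack with its cavity face up, its centre within 35 mm of the rack's centre along the slats and 20 mm across them, its long side within 0.21 rad (12 degrees) of the rack's y, still and released (angle between mould's own z axis and vertical above 3.04 rad and x of mould in the frame of rack between -0.035 and 0.035 m and y of mould in the frame of rack between -0.02 and 0.02 m and z of mould in the frame of rack between 0.055 and 0.065 m and angle between the y axis of mould and the y axis of rack, either way round below 0.21 rad and linear speed of mould below 0.02 m/s and angular speed of mould below 0.1 rad/s); the robot touches nothing.
It fails at once if the mould half topples or tumbles (turns faster than 8 rad/s) (angular speed of mould above 8 rad/s).
It fails at once if the mould half is dropped: it falls freely, out of the fingers, faster than 0.6 m/s (some 20 mm of fall) (linear speed of mould above 0.6 m/s and contact force between the fingers and mould below 0.1 N).
It fails at once if the mate is moved by more than 30 mm (distance of mate from where it was at the start of the episode above 0.03 m).
It fails at once if the ring mould is moved by more than 30 mm (distance of ring_mould from where it was at the start of the episode above 0.03 m).
It fails at once if the brush is moved by more than 30 mm (distance of brush from where it was at the start of the episode above 0.03 m).
It also fails if it takes over 61 s, if anything falls off the work surface, if the arm or the gripper's body presses on something with over 40 N, if the wrist force passes 120 N, or if a joint passes its speed limit or range.

## Working session

There is one attempt and no reset: what is moved stays moved. The work goes in short steps, Python scripts to look and compute and a shell command to move; the robot and the scene stay as the last step left them, time stands still between calls to the robot, and variables do not carry over. Pictures are saved under pics/ and viewed, at most 10 in all, crops included, and the job is handed in when it is done.

```bash
ls; mkdir -p pics; python3 - <<'E'
from plant import readout, camera, camera_model, look_for, robot
import cv2,numpy as np
a=camera("scene");b=camera("top")
cv2.imwrite("pics/s0.png",a);cv2.imwrite("pics/t0.png",b)
for c in("scene","top"):
    print(camera_model(c))
    for n in("mould","rack","mate","ring_mould","brush"):
        print(c,n,[(round(d["score"],2),[int(v) for v in d["extent"]]) for d in look_for(n,c)])
print(readout.get_state(), robot)
E
```

```text
pics
{'fov_y': 52.44018771102932, 'cx': 253.41088888374912, 'cy': 196.05727887317087, 'k1': -0.11260527148747003, 'xyz': array([0.97388154, 0.59999223, 0.62306092]), 'orientation': array([-2.2609422 ,  0.01172982,  2.50956104])}
scene mould [(0.78, [218, 214, 62, 46]), (0.7, [295, 205, 53, 54]), (0.69, [323, 260, 67, 67])]
scene rack [(0.71, [185, 135, 62, 48])]
scene mate [(0.93, [139, 204, 52, 46])]
scene ring_mould [(0.64, [99, 152, 43, 36])]
scene brush [(0.95, [228, 281, 59, 94])]
{'fov_y': 45.864533891860134, 'cx': 257.43330222674746, 'cy': 201.56832973782576, 'k1': 0.06369885788694438, 'xyz': array([0.3973751 , 0.03252643, 1.34979235]), 'orientation': array([-3.01772961,  0.00567525, -1.59753876])}
top mould [(0.87, [135, 183, 30, 44]), (0.83, [150, 259, 46, 39]), (0.82, [219, 157, 29, 42]), (0.79, [185, 210, 41, 28])]
top rack [(0.55, [311, 181, 52, 55])]
top mate [(0.95, [255, 121, 44, 28])]
top ring_mould [(0.56, [345, 108, 39, 38]), (0.15, [144, 129, 68, 20])]
top brush [(0.97, [142, 131, 67, 16])]
{'clock': 0.6, 'qpos': array([ 1.22092471,  0.47695924,  0.02241153,  1.55539024, -0.0115023 ,
        1.10928358, -0.08307724]), 'joint_vel': array([ 1.22546768e-03,  8.64546059e-05,  7.48613361e-04,  1.09652093e-03,
       -9.14422403e-04,  1.18670315e-03,  5.67125885e-04]), 'joint_torque': array([-1.08367269e-03, -5.82415974e+01,  1.53211344e+00, -2.72813362e+01,
       -5.43802511e-02,  1.02091074e-02,  1.97561242e-06]), 'tool_pos': array([ 0.16161939, -0.65539693,  0.22269561]), 'ee_rot': array([ 3.14150557e+00, -1.86232413e-05,  2.41762102e-01]), 'force': array([ 0.88830694, -0.852032  ,  0.04515724]), 'ft_torque': array([0.02697834, 0.01717722, 0.0270397 ]), 'grasp_force': 0.0, 'width': 0.9983132174894508} <Robot object at 0x7fa1e05d7b60>
```

View pics/s0.png

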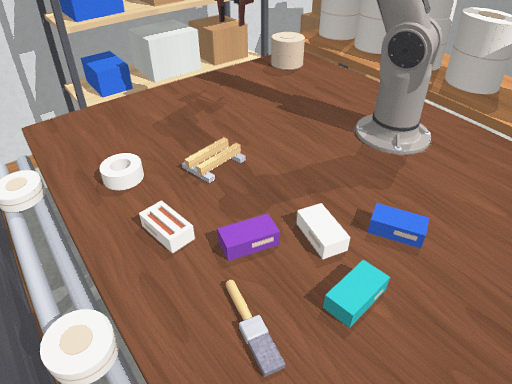

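View pics/t0.png

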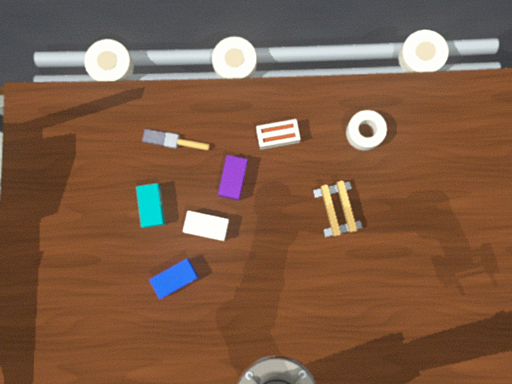

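The scene has four mould-like blocks. In the top view they are white (205,225), purple (233,177), turquoise (149,205) and blue (173,279). White is the only one that fits, since the coloured ones are look-alikes. The mate, with its cavities showing, is at (278,133), and the rack is at (338,209). I'll confirm the white block in a crop and fit the poses.

```bash
cat > h.py <<'E'
import numpy as np,cv2
from scipy.spatial.transform import Rotation as R
from scipy.optimize import minimize
from plant import readout,camera,camera_model,look_for,regions_of,robot
def proj(P,c):
    m=camera_model(c);f=192/np.tan(np.radians(m["fov_y"])/2)
    q=(np.asarray(P,float)-m["xyz"])@R.from_euler("xyz",m["orientation"]).as_matrix()
    s=q[:,:2]/q[:,2:];r2=(s**2).sum(1,keepdims=True)
    return s*(1+m["k1"]*r2)*f+[m["cx"],m["cy"]]
def box(x,y,z,c=(0,0,0)):
    return np.array([[a*x/2+c[0],b*y/2+c[1],d*z/2+c[2]] for a in(-1,1) for b in(-1,1) for d in(-1,1)])
MOULD=box(.062,.120,.040,(0,0,.02))
RACK=np.vstack([box(.15,.018,.025,(0,s*.024,.0275)) for s in(-1,1)]+[box(.022,.11,.015,(s*.06,0,.0075)) for s in(-1,1)])
S=8
def hull(p,off):
    h=cv2.convexHull(((p-off)*S).astype(np.float32)).astype(np.int32)
    im=np.zeros((100*S,100*S),np.uint8);cv2.fillConvexPoly(im,h,1);return im
def fit(pts,masks,x0):
    """masks: {cam: bool}; returns x,y,yaw maximising hull IoU"""
    T={}
    for c,m in masks.items():
        ys,xs=np.nonzero(m);p=np.c_[xs,ys].astype(float);off=p.mean(0)-50
        T[c]=(hull(p,off),off)
    def cost(v):
        Q=pts@R.from_euler("z",v[2]).as_matrix().T+[v[0],v[1],0];s=0
        for c,(t,off) in T.items():
            g=hull(proj(Q,c),off);s+=1-(g&t).sum()/max((g|t).sum(),1)
        return s
    best=None
    for dy in(-.4,-.2,0,.2,.4):
        x=np.array([x0[0],x0[1],x0[2]+dy])
        r=minimize(cost,x,method="Nelder-Mead",options=dict(initial_simplex=x+np.vstack([np.zeros(3),np.diag([.02,.02,.15])]),xatol=1e-4,fatol=1e-4))
        if best is None or r.fun<best.fun:best=r
    return best.x,best.fun
def unproj(px,z,c):
    return minimize(lambda v:((proj([[v[0],v[1],z]],c)[0]-px)**2).sum(),[.5,0],method="Nelder-Mead",options=dict(xatol=1e-5,fatol=1e-6)).x
E
python3 - <<'E'
from h import *
print([a for a in dir(robot) if a[0]!='_'])
ims={c:camera(c) for c in("scene","top")}
# white mask of mould: bright, unsaturated near seed
def pick(n,c,seed):
    for d in regions_of(n,c):
        m=d["pixels"]
        if m[seed[1]-3:seed[1]+4,seed[0]-3:seed[0]+4].any() or (d["extent"][0]<seed[0]<d["extent"][0]+d["extent"][2] and d["extent"][1]<seed[1]<d["extent"][1]+d["extent"][3]): return m
mm={"scene":pick("mould","scene",(322,230)),"top":pick("mould","top",(205,225))}
rr={"scene":pick("rack","scene",(215,158)),"top":pick("rack","top",(338,209))}
x0=unproj((205,225),.04,"top");print(x0, {k:None if v is None else v.sum() for k,v in mm.items()})
for use in(["scene","top"],["top"],["scene"]):
    print("mould",use,fit(MOULD,{k:mm[k] for k in use if mm[k] is not None},[*x0,0]))
x1=unproj((338,209),.03,"top");print(x1)
for use in(["scene","top"],["top"],["scene"]):
    print("rack",use,fit(RACK,{k:rr[k] for k in use if rr[k] is not None},[*x1,0]))
for n,p in dict(purple=(233,177),turq=(149,205),blue=(173,279),mate=(278,133),ring=(367,130),brush_in=(209,147)).items(): print(n,unproj(p,.03,"top").round(3))
cv2.imwrite("pics/c0.png",cv2.resize(ims["top"][90:310,120:400],None,fx=2.7,fy=2.7,interpolation=cv2.INTER_CUBIC))
E
```

```text
['IKError', 'grip_depth']
[0.49655348 0.18884038] {'scene': np.int64(1787), 'top': np.int64(943)}
mould ['scene', 'top'] (array([ 0.49659703,  0.19020583, -0.23476565]), np.float64(0.060376713501337664))
mould ['top'] (array([ 0.49658673,  0.18915462, -0.23548148]), np.float64(0.023776523776523728))
mould ['scene'] (array([ 0.49633977,  0.19044458, -0.2378936 ]), np.float64(0.028287133306982404))
[ 0.53355879 -0.19863463]
rack ['scene', 'top'] (array([ 0.5372577 , -0.19712503,  0.21667546]), np.float64(0.08123156783253416))Traceback (most recent call last):
  File "<stdin>", line 16, in <module>
  File "h.py", line 32, in fit
    r=minimize(cost,x,method="Nelder-Mead",options=dict(initial_simplex=x+np.vstack([np.zeros(3),np.diag([.02,.02,.15])]),xatol=1e-4,fatol=1e-4))
    res = _minimize_neldermead(fun, x0, args, callback, bounds=bounds,
                               **options)
    fxr = func(xr)
    fx = function(np.copy(x), *(wrapper_args + args))
  File "h.py", line 27, in cost
    g=hull(proj(Q,c),off);s+=1-(g&t).sum()/max((g|t).sum(),1)
           ~~~~^^^^^
  File "h.py", line 6, in proj
    m=camera_model(c);f=192/np.tan(np.radians(m["fov_y"])/2)
ValueError: time passes only in moves, steps and waits
```

```bash
sed -i 's/^def proj/_cm={}\ndef cam(c):\n    if c not in _cm:_cm[c]=camera_model(c)\n    return _cm[c]\ndef proj/; s/m=camera_model(c);f/m=cam(c);f/' h.py
python3 - <<'E'
from h import *
im=camera("top")
for n,p in dict(purple=(233,177),turq=(149,205),blue=(173,279),mate=(278,133),ring=(367,130),brush_in=(209,147)).items(): print(n,unproj(p,.03,"top").round(3))
o=cv2.resize(im[90:310,120:400],None,fx=2.7,fy=2.7,interpolation=cv2.INTER_CUBIC)
for P,v,top in((MOULD,(.4966,.190,-.235),.04),(RACK,(.5373,-.1971,.2167),.04)):
    Q=P@R.from_euler("z",v[2]).as_matrix().T+[v[0],v[1],0]
    for q in proj(Q,"top"): cv2.circle(o,tuple(int(t) for t in ((q-[120,90])*2.7+1.3)),2,(0,0,255),-1)
cv2.imwrite("pics/c0.png",o)
E
```

```text
purple [0.637 0.106]
turq [0.56  0.353]
blue [0.345 0.283]
mate [ 0.766 -0.031]
ring [ 0.767 -0.295]
brush_in [0.729 0.175]
```

View pics/c0.png

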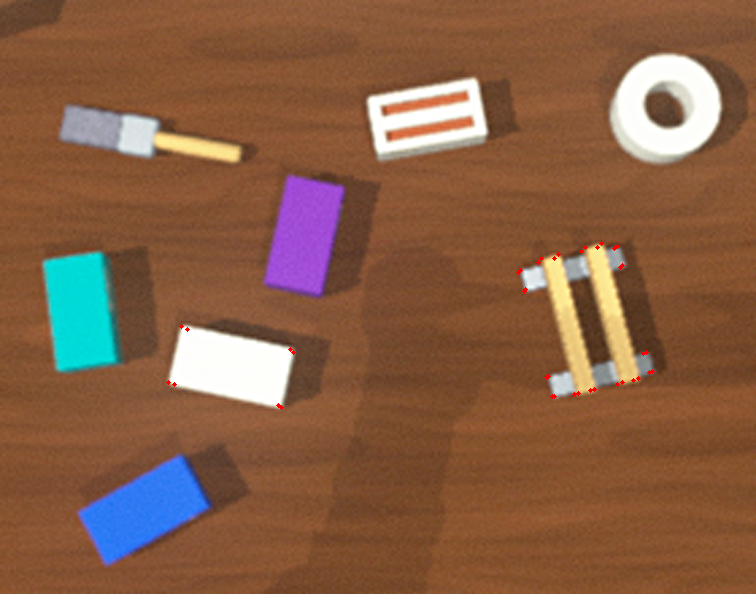

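The crop confirms it: the plain white block at crop (231,367), top view (205,225), is the cavity-down mould. The fitted corners (red) lie on both the mould and the rack.

Plan:
1. Grip across the 62 mm width with the tool tilted −30°.
2. Swing to +60° so the block stands on its end.
3. Regrip at −30° and swing again onto the rack.

```bash
cat > go.py <<'E'
from h import *
def Rt(yaw,phi): return R.from_euler("xyz",[np.pi,0,yaw])*R.from_rotvec([0,-phi,0])
def cur():
    s=readout.get_state(); return s["tool_pos"],R.from_euler("xyz",s["ee_rot"]),s
def step(p,r,G,yaw,phi,back=0):
    """shift/twist from pose (p,r) to have grasp point at G; back = mm retreat along tool z"""
    q=Rt(np.radians(yaw),np.radians(phi)); z=q.apply([0,0,1])
    T=np.array(G)+z*(robot.grip_depth-back/1000)
    l=r.inv().apply(T-p)*1000; w=(r.inv()*q).as_rotvec()
    print("lin",l.round(1).tolist(),"twist",w.round(3).tolist(),"rows>=",round(max(np.linalg.norm(l)/41.7,np.degrees(np.linalg.norm(w))/7.16),1))
    return T,q
E
python3 - <<'E'
from go import *
p,r,s=cur();print(robot.grip_depth)
p,r=step(p,r,[.56,-.3,.25],45,0)
ym=np.array([.233,.972,0]);G=np.array([.4966,.190,.026])-.02*ym
p,r=step(p,r,G,76.5,-30,130)
E
```

```text
0.0187
lin [471.9, -249.7, -8.6] twist [-0.0, 0.0, -0.544] rows>= 12.8
lin [237.2, -351.8, 108.9] twist [0.144, 0.51, -0.537] rows>= 10.5
```

```bash
python3 -m crank '[{"linear":[236,-125,-4],"twist":[0,0,-0.272],"claw":87},{"linear":[236,-125,-4],"twist":[0,0,-0.272],"claw":87},{"linear":[236,-125,-4],"twist":[0,0,-0.272],"claw":87},{"linear":[472,-250,-9],"twist":[0,0,-0.544],"claw":87},{"linear":[472,-250,-9],"twist":[0,0,-0.544],"claw":87},{"linear":[472,-250,-9],"twist":[0,0,-0.544],"claw":87},{"linear":[472,-250,-9],"twist":[0,0,-0.544],"claw":87},{"linear":[472,-250,-9],"twist":[0,0,-0.544],"claw":87},{"linear":[472,-250,-9],"twist":[0,0,-0.544],"claw":87},{"linear":[472,-250,-9],"twist":[0,0,-0.544],"claw":87}]'
python3 - <<'E'
from go import *
p,r,s=cur();print(p,s["ee_rot"],s["qpos"].round(2))
p,r=step(p,r,[.56,-.3,.25],45,0)
E
```

```text
clock: 1.78
tool_pos: [0.4736, -0.3765, 0.23]
ee_rot: [3.141, 0.0, 0.785]
force: [-0.0, -0.4, -0.1]
width: 0.991
grasp_force: 0.0
[ 0.4736096  -0.37648548  0.2299734 ] [3.14100802e+00 7.20493509e-05 7.85448984e-01] [ 0.75  0.37 -0.23  1.71  0.09  1.08 -0.3 ]
lin [115.2, 7.0, -1.3] twist [0.001, 0.0, 0.0] rows>= 2.8
```

```bash
python3 - <<'E'
from go import *
p,r,s=cur()
ym=np.array([.233,.972,0]);G=np.array([.4966,.190,.026])-.02*ym
step(p,r,[.55,-.13,.2],60,-15)
step(p,r,G,76.5,-30,110)
E
```

```text
lin [233.0, -121.5, 47.9] twist [0.035, 0.26, -0.26] rows>= 6.4
lin [360.9, -350.1, 124.7] twist [0.144, 0.51, -0.537] rows>= 12.4
```

```bash
python3 -m crank '[{"linear":[233,-121,30],"twist":[0.035,0.26,-0.26],"claw":87},{"linear":[233,-121,30],"twist":[0.035,0.26,-0.26],"claw":87},{"linear":[233,-121,30],"twist":[0.035,0.26,-0.26],"claw":87},{"linear":[233,-121,30],"twist":[0.035,0.26,-0.26],"claw":87},{"linear":[233,-121,30],"twist":[0.035,0.26,-0.26],"claw":87},{"linear":[361,-350,100],"twist":[0.144,0.51,-0.537],"claw":87},{"linear":[361,-350,100],"twist":[0.144,0.51,-0.537],"claw":87},{"linear":[361,-350,100],"twist":[0.144,0.51,-0.537],"claw":87},{"linear":[361,-350,100],"twist":[0.144,0.51,-0.537],"claw":87},{"linear":[361,-350,100],"twist":[0.144,0.51,-0.537],"claw":87}]'
python3 - <<'E'
from go import *
p,r,s=cur();print(s["qpos"].round(2))
ym=np.array([.233,.972,0]);G=np.array([.4966,.190,.026])-.02*ym
step(p,r,G,76.5,-30,110)
E
```

```text
clock: 2.62
tool_pos: [0.4989, 0.0182, 0.1552]
ee_rot: [-3.141, -0.524, 1.331]
force: [0.6, 1.4, -0.3]
width: 0.991
grasp_force: 0.0
[ 0.74  0.39 -0.67  2.07 -0.43  0.73  0.19]
lin [62.1, -42.6, 93.9] twist [0.001, -0.001, -0.003] rows>= 2.9
```

```bash
python3 -m crank '[{"linear":[62,-43,94],"twist":[0,0,0],"claw":87},{"linear":[62,-43,94],"twist":[0,0,0],"claw":87},{"linear":[62,-43,94],"twist":[0,0,0],"claw":87},{"linear":[62,-43,94],"twist":[0,0,0],"claw":87},{"linear":[62,-43,94],"twist":[0,0,0],"claw":87}]'
python3 - <<'E'
from go import *
p,r,s=cur();print(s["qpos"].round(2))
ym=np.array([.233,.972,0]);G=np.array([.4966,.190,.026])-.02*ym
step(p,r,G,76.5,-30,40)
step(p,r,G,76.5,-30,0)
E
```

```text
clock: 3.03
tool_pos: [0.4794, 0.1284, 0.1054]
ee_rot: [-3.14, -0.524, 1.339]
force: [0.0, -0.2, -0.6]
width: 0.989
grasp_force: 0.0
[ 0.55  0.44 -0.72  2.19 -0.46  0.48  0.07]
lin [-1.7, 2.6, 69.4] twist [-0.004, -0.0, 0.003] rows>= 1.7
lin [-1.7, 2.8, 109.4] twist [-0.004, -0.0, 0.003] rows>= 2.6
```

```bash
python3 -m crank '[{"linear":[-2,3,30],"twist":[-0.004,0,0.003],"claw":87},{"linear":[-2,3,60],"twist":[-0.004,0,0.003],"claw":87},{"linear":[-2,3,80],"twist":[-0.004,0,0.003],"claw":87},{"linear":[-2,3,95],"twist":[-0.004,0,0.003],"claw":87},{"linear":[-2,3,105],"twist":[-0.004,0,0.003],"claw":87},{"linear":[-2,3,109],"twist":[-0.004,0,0.003],"claw":87},{"linear":[-2,3,109],"twist":[-0.004,0,0.003],"claw":87}]'
python3 - <<'E'
from go import *
p,r,s=cur();print(s["qpos"].round(2))
ym=np.array([.233,.972,0]);G=np.array([.4966,.190,.026])-.02*ym
step(p,r,G,76.5,-30,0)
cv2.imwrite("pics/s1.png",camera("scene"))
E
```

```text
clock: 3.62
tool_pos: [0.4965, 0.1765, 0.0101]
ee_rot: [3.14, -0.523, 1.331]
force: [0.6, -0.1, -0.3]
width: 0.994
grasp_force: 0.0
[ 0.38  0.66 -0.67  2.19 -0.44  0.22  0.05]
lin [2.0, -3.1, 1.5] twist [0.004, 0.0, -0.004] rows>= 0.1
```

View pics/s1.png

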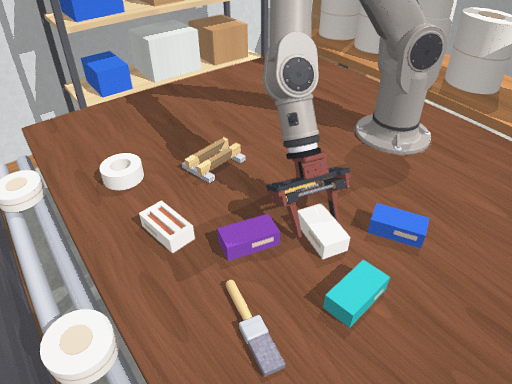

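The picture shows the fingers straddling the near half of the mould, around (320,225). I'll close them and test the lift.

```bash
python3 -m crank '[{"linear":[2,-3,1],"twist":[0,0,0],"claw":87},{"linear":[2,-3,1],"twist":[0,0,0],"claw":55},{"linear":[2,-3,1],"twist":[0,0,0],"claw":55},{"linear":[2,-3,1],"twist":[0,0,0],"claw":55},{"linear":[2,-3,1],"twist":[0,0,0],"claw":55},{"linear":[2,-3,1],"twist":[0,0,0],"claw":55},{"linear":[2,-3,1],"twist":[0,0,0],"claw":55},{"linear":[2,-3,1],"twist":[0,0,0],"claw":55}]' 50
python3 - <<'E'
from go import *
p,r,s=cur();print(s["qpos"].round(2))
G=p-r.apply([0,0,robot.grip_depth]);print(G)
p1,r1=step(p,r,G+[.01,-.0,.12],76.5,-30,0)
p2,r2=step(p1,r1,[.52,.06,.16],80,15)
p2,r2=step(p1,r1,[.53,.0,.16],84,60)
E
```

```text
clock: 4.33
tool_pos: [0.4938, 0.1798, 0.0107]
ee_rot: [3.139, -0.523, 1.332]
force: [-1.4, -2.6, 5.8]
width: 0.7
grasp_force: 49.9
[ 0.38  0.66 -0.67  2.2  -0.44  0.21  0.04]
[0.49149168 0.17074529 0.02693574]
lin [62.0, 9.9, -102.7] twist [0.004, 0.0, -0.003] rows>= 2.9
lin [-96.2, 44.1, -68.5] twist [0.008, -0.785, -0.062] rows>= 6.3
lin [-150.1, 69.7, -109.6] twist [-0.038, -1.568, -0.14] rows>= 12.6
```

```bash
python3 -m crank '[{"linear":[12,2,-20],"twist":[0,0,0],"claw":55},{"linear":[31,5,-51],"twist":[0,0,0],"claw":55},{"linear":[48,8,-80],"twist":[0,0,0],"claw":55},{"linear":[62,10,-103],"twist":[0,0,0],"claw":55},{"linear":[62,10,-103],"twist":[0,0,0],"claw":55}]'
python3 - <<'E'
from go import *
p,r,s=cur();print(s["qpos"].round(2),s["force"])
step(p,r,[.52,.08,.16],82,5)
step(p,r,[.53,.02,.16],86,40)
step(p,r,[.53,.0,.16],90,60)
E
```

```text
clock: 4.75
tool_pos: [0.5065, 0.1803, 0.1352]
ee_rot: [3.13, -0.525, 1.336]
force: [-0.4, -0.1, -3.7]
width: 0.705
grasp_force: 49.9
[ 0.4   0.4  -0.67  2.13 -0.47  0.5  -0.05] [-0.38771521 -0.09770047 -3.67234799]
lin [-80.0, 37.2, -53.0] twist [0.032, -0.611, -0.097] rows>= 5.0
lin [-135.2, 63.1, -89.7] twist [-0.006, -1.219, -0.181] rows>= 9.9
lin [-153.0, 69.7, -105.6] twist [-0.059, -1.562, -0.26] rows>= 12.7
```

```bash
python3 -m crank '[{"linear":[-80,37,-53],"twist":[0.03,-0.611,-0.097],"claw":55},{"linear":[-80,37,-53],"twist":[0.03,-0.611,-0.097],"claw":55},{"linear":[-80,37,-53],"twist":[0.03,-0.611,-0.097],"claw":55},{"linear":[-80,37,-53],"twist":[0.03,-0.611,-0.097],"claw":55},{"linear":[-80,37,-53],"twist":[0.03,-0.611,-0.097],"claw":55},{"linear":[-135,63,-90],"twist":[-0.006,-1.219,-0.181],"claw":55},{"linear":[-135,63,-90],"twist":[-0.006,-1.219,-0.181],"claw":55},{"linear":[-135,63,-90],"twist":[-0.006,-1.219,-0.181],"claw":55},{"linear":[-135,63,-90],"twist":[-0.006,-1.219,-0.181],"claw":55},{"linear":[-135,63,-90],"twist":[-0.006,-1.219,-0.181],"claw":55}]'
python3 - <<'E'
from go import *
p,r,s=cur();print(s["qpos"].round(2),s["force"])
step(p,r,[.53,.0,.16],90,60)
step(p,r,[.53,.0,.105],90,60)
E
```

```text
clock: 5.58
tool_pos: [0.5261, 0.0084, 0.1399]
ee_rot: [-3.131, 0.703, 1.51]
force: [-0.8, -0.1, -4.1]
width: 0.702
grasp_force: 49.9
[-0.41  0.54 -0.12  1.89  0.66  1.25 -0.98] [-0.76455928 -0.10642914 -4.13101557]
lin [-25.5, 5.5, 7.5] twist [-0.057, -0.344, -0.037] rows>= 2.8
lin [10.1, 5.9, 49.5] twist [-0.057, -0.344, -0.037] rows>= 2.8
```

```bash
python3 -m crank '[{"linear":[-20,5,8],"twist":[-0.04,-0.25,-0.03],"claw":55},{"linear":[-25,6,8],"twist":[-0.057,-0.344,-0.037],"claw":55},{"linear":[-25,6,8],"twist":[-0.057,-0.344,-0.037],"claw":55},{"linear":[-25,6,8],"twist":[-0.057,-0.344,-0.037],"claw":55},{"linear":[-10,6,24],"twist":[-0.057,-0.344,-0.037],"claw":55},{"linear":[10,6,49],"twist":[-0.057,-0.344,-0.037],"claw":55},{"linear":[10,6,49],"twist":[-0.057,-0.344,-0.037],"claw":55},{"linear":[10,6,49],"twist":[-0.057,-0.344,-0.037],"claw":55},{"linear":[10,6,49],"twist":[-0.057,-0.344,-0.037],"claw":55}]'
python3 - <<'E'
from go import *
p,r,s=cur();print(s["qpos"].round(2),s["force"])
G=p-r.apply([0,0,robot.grip_depth]);print(G)
for z in (.09,.084,.081,.079,.077):step(p,r,[G[0],G[1],z],90,60)
cv2.imwrite("pics/s2.png",camera("scene")[80:340,120:420])
E
```

```text
clock: 6.33
tool_pos: [0.5305, -0.0171, 0.0982]
ee_rot: [3.139, 1.041, 1.565]
force: [0.4, 0.3, -4.2]
width: 0.7
grasp_force: 49.9
[-0.54  0.75 -0.05  1.89  0.85  1.37 -1.17] [ 0.42279972  0.3123266  -4.24341458]
[ 0.53053879 -0.00091603  0.10760017]
lin [15.1, 0.0, 8.9] twist [-0.003, -0.006, -0.003] rows>= 0.4
lin [20.3, 0.0, 11.9] twist [-0.003, -0.006, -0.003] rows>= 0.6
lin [22.8, 0.0, 13.4] twist [-0.003, -0.006, -0.003] rows>= 0.6
lin [24.6, 0.0, 14.5] twist [-0.003, -0.006, -0.003] rows>= 0.7
lin [26.3, 0.0, 15.5] twist [-0.003, -0.006, -0.003] rows>= 0.7
```

View pics/s2.png

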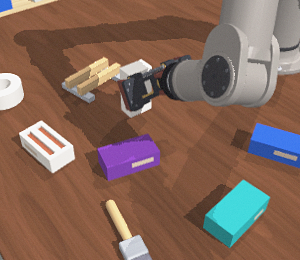

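The mould hangs upright in the fingers, at crop (135,88). I'll lower it until the bench takes its weight.

```bash
python3 -m crank '[{"linear":[9,0,5],"twist":[0,0,0],"claw":55},{"linear":[15,0,9],"twist":[0,-0.006,0],"claw":55},{"linear":[18,0,10.5],"twist":[0,-0.006,0],"claw":55},{"linear":[20.3,0,12],"twist":[0,-0.006,0],"claw":55},{"linear":[21.5,0,12.7],"twist":[0,-0.006,0],"claw":55},{"linear":[21.5,0,12.7],"twist":[0,-0.006,0],"claw":55}]'
python3 -m crank '[{"linear":[1,0,0.6],"twist":[0,0,0],"claw":55},{"linear":[1,0,0.6],"twist":[0,0,0],"claw":55}]'
python3 -c "
from go import *
p,r,s=cur();print(p-r.apply([0,0,robot.grip_depth]))"
```

```text
clock: 6.88
tool_pos: [0.5302, -0.0167, 0.072]
ee_rot: [3.14, 1.048, 1.567]
force: [-0.8, -0.9, -4.4]
width: 0.703
grasp_force: 49.9
clock: 7.05
tool_pos: [0.5303, -0.0167, 0.0712]
ee_rot: [3.139, 1.048, 1.566]
force: [-0.2, -0.1, -3.7]
width: 0.706
grasp_force: 49.9
[ 5.30369709e-01 -4.82403827e-04  8.04904760e-02]
```

```bash
python3 -m crank '[{"linear":[0.9,0,0.5],"twist":[0,0,0],"claw":55},{"linear":[0.9,0,0.5],"twist":[0,0,0],"claw":55},{"linear":[0.9,0,0.5],"twist":[0,0,0],"claw":55}]'
python3 -m crank '[{"linear":[0.9,0,0.5],"twist":[0,0,0],"claw":55},{"linear":[0.9,0,0.5],"twist":[0,0,0],"claw":55},{"linear":[0.9,0,0.5],"twist":[0,0,0],"claw":55}]'
```

```text
clock: 7.3
tool_pos: [0.5303, -0.0167, 0.071]
ee_rot: [3.138, 1.049, 1.565]
force: [-2.4, 2.0, 4.6]
width: 0.7
grasp_force: 49.9
clock: 7.55
tool_pos: [0.5303, -0.0167, 0.071]
ee_rot: [3.137, 1.051, 1.564]
force: [-4.6, 4.4, 10.1]
width: 0.707
grasp_force: 49.9
```

```bash
python3 -m crank '[{"linear":[-0.9,0,-0.5],"twist":[0,0,0],"claw":55},{"linear":[-0.9,0,-0.5],"twist":[0,0,0],"claw":64},{"linear":[-0.9,0,-0.5],"twist":[0,0,0],"claw":70},{"linear":[-0.9,0,-0.5],"twist":[0,0,0],"claw":87},{"linear":[-0.9,0,-0.5],"twist":[0,0,0],"claw":87},{"linear":[-0.9,0,-0.5],"twist":[0,0,0],"claw":87},{"linear":[-0.9,0,-0.5],"twist":[0,0,0],"claw":87}]'
python3 -m crank '[{"linear":[0,0,-10],"twist":[0,0,0],"claw":87},{"linear":[0,0,-30],"twist":[0,0,0],"claw":87},{"linear":[0,0,-60],"twist":[0,0,0],"claw":87},{"linear":[0,0,-100],"twist":[0,0,0],"claw":87},{"linear":[0,0,-130],"twist":[0,0,0],"claw":87},{"linear":[0,0,-130],"twist":[0,0,0],"claw":87}]'
python3 - <<'E'
from go import *
a=camera("scene");cv2.imwrite("pics/s3.png",a[80:340,120:420])
p,r,s=cur();print(s["qpos"].round(2))
G=p-r.apply([0,0,robot.grip_depth])
p1,r1=step(p,r,[.53,.06,.24],90,20)
p2,r2=step(p1,r1,[.53,-.05,.19],90,-30)
E
```

```text
clock: 8.13
tool_pos: [0.5303, -0.0168, 0.07]
ee_rot: [3.14, 1.048, 1.566]
force: [-0.6, 1.1, -0.7]
width: 0.995
grasp_force: 0.0
clock: 8.63
tool_pos: [0.5316, 0.1042, 0.1367]
ee_rot: [3.133, 1.04, 1.568]
force: [1.3, 1.1, -0.3]
width: 0.989
grasp_force: 0.0
[-0.66  0.76 -0.1   1.74  0.75  1.56 -1.14]
lin [-98.6, -1.0, -2.8] twist [0.004, 0.694, -0.001] rows>= 5.6
lin [-71.9, 0.0, 77.9] twist [-0.0, 0.873, 0.0] rows>= 7.0
```

View pics/s3.png

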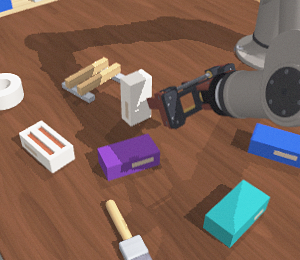

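The mould stands on its end at crop (136,97), released. I'll fit its standing pose.

```bash
python3 - <<'E'
from go import *
ST=box(.062,.04,.12,(0,0,.06))
mm={}
for c in("scene","top"):
    camera(c);e=proj([[.53,-.0075,.06]],c)[0]
    for d in regions_of("mould",c):
        l,t,w,h=d["extent"]
        if l-5<e[0]<l+w+5 and t-5<e[1]<t+h+5: mm[c]=d["pixels"];print(c,d["score"],d["extent"],e);break
for u in (["scene"],["top"],["scene","top"]):
    if all(c in mm for c in u): print(u,fit(ST,{c:mm[c] for c in u},[.53,-.0075,0]))
E
```

```text
scene 0.69 [240.6, 148.4, 31.2, 57.5] [255.83726872 177.44716022]
top 0.83 [265.2, 196.4, 16.3, 26.7] [272.76453503 210.9163625 ]
['scene'] (array([ 0.53116256, -0.00631656,  0.12627547]), np.float64(0.038336147482663785))
['top'] (array([ 0.52972615, -0.00813437, -0.03479226]), np.float64(0.11055954886620867))
['scene', 'top'] (array([ 0.52998893, -0.00838184, -0.04096577]), np.float64(0.1686857130107723))
```

The fit agrees with the expected centre (0.530, −0.008). I'll move over the top and tilt to −30° for the second grip.

```bash
python3 -m crank '[{"linear":[-98,-1,-3],"twist":[0.004,0.694,0],"claw":87},{"linear":[-98,-1,-3],"twist":[0.004,0.694,0],"claw":87},{"linear":[-98,-1,-3],"twist":[0.004,0.694,0],"claw":87},{"linear":[-98,-1,-3],"twist":[0.004,0.694,0],"claw":87},{"linear":[-98,-1,-3],"twist":[0.004,0.694,0],"claw":87},{"linear":[-98,-1,-3],"twist":[0.004,0.694,0],"claw":87},{"linear":[-98,-1,-3],"twist":[0.004,0.694,0],"claw":87}]'
python3 - <<'E'
from go import *
p,r,s=cur();print(s["qpos"].round(2))
step(p,r,[.53,-.0128,.085],90,-30,115)
E
```

```text
clock: 9.47
tool_pos: [0.5295, 0.0438, 0.2229]
ee_rot: [3.141, 0.353, 1.556]
force: [0.1, -0.2, 0.2]
width: 0.988
grasp_force: 0.0
[-0.25  0.31 -0.19  1.86  0.41  1.17 -0.65]
lin [-79.4, 2.1, 87.4] twist [0.002, 0.877, -0.015] rows>= 7.0
```

```bash
python3 -m crank '[{"linear":[-79,2,60],"twist":[0.002,0.877,-0.015],"claw":87},{"linear":[-79,2,60],"twist":[0.002,0.877,-0.015],"claw":87},{"linear":[-79,2,60],"twist":[0.002,0.877,-0.015],"claw":87},{"linear":[-79,2,60],"twist":[0.002,0.877,-0.015],"claw":87},{"linear":[-79,2,87],"twist":[0.002,0.877,-0.015],"claw":87},{"linear":[-79,2,87],"twist":[0.002,0.877,-0.015],"claw":87},{"linear":[-79,2,87],"twist":[0.002,0.877,-0.015],"claw":87},{"linear":[-79,2,87],"twist":[0.002,0.877,-0.015],"claw":87},{"linear":[-79,2,87],"twist":[0.002,0.877,-0.015],"claw":87}]'
python3 - <<'E'
from go import *
p,r,s=cur();print(s["qpos"].round(2))
step(p,r,[.53,-.0128,.085],90,-30,0)
E
```

```text
clock: 10.22
tool_pos: [0.5286, -0.0572, 0.1641]
ee_rot: [-3.129, -0.525, 1.569]
force: [0.1, -0.3, -1.2]
width: 0.991
grasp_force: 0.0
[ 0.52  0.46 -0.29  1.87 -0.45  1.03  0.52]
lin [-1.3, 2.7, 109.3] twist [-0.011, -0.002, -0.001] rows>= 2.6
```

```bash
python3 -m crank '[{"linear":[-1,1,20],"twist":[0,0,0],"claw":87},{"linear":[-1,1,45],"twist":[0,0,0],"claw":87},{"linear":[-1,1,70],"twist":[0,0,0],"claw":87},{"linear":[-1,1,90],"twist":[0,0,0],"claw":87},{"linear":[-1,1,104],"twist":[0,0,0],"claw":87},{"linear":[-1,1,109],"twist":[0,0,0],"claw":87},{"linear":[-1,1,109],"twist":[0,0,0],"claw":87},{"linear":[-1,1,109],"twist":[0,0,0],"claw":87}]'
python3 - <<'E'
from go import *
p,r,s=cur();print(s["qpos"].round(2))
step(p,r,[.53,-.0128,.085],90,-30,0)
cv2.imwrite("pics/s4.png",camera("scene")[80:340,120:420])
E
```

```text
clock: 10.88
tool_pos: [0.5308, -0.0003, 0.0725]
ee_rot: [-3.138, -0.523, 1.58]
force: [0.1, -0.3, -0.2]
width: 0.991
grasp_force: 0.0
[ 0.45  0.57 -0.33  1.96 -0.48  0.8   0.54]
lin [-4.6, -0.8, 1.6] twist [-0.008, 0.001, 0.008] rows>= 0.1
```

View pics/s4.png

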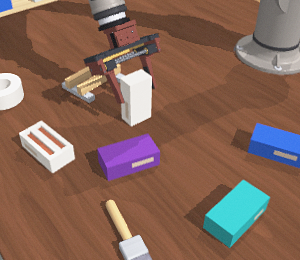

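The fingers straddle the standing block at crop (135,95). I'll make the small correction and close.

```bash
python3 -m crank '[{"linear":[-4.5,-1,1.5],"twist":[-0.004,0,0.008],"claw":87},{"linear":[-4.5,-1,1.5],"twist":[-0.004,0,0.008],"claw":87},{"linear":[-4.5,-1,1.5],"twist":[-0.004,0,0.008],"claw":55},{"linear":[-4.5,-1,1.5],"twist":[-0.004,0,0.008],"claw":55},{"linear":[-4.5,-1,1.5],"twist":[-0.004,0,0.008],"claw":55},{"linear":[-4.5,-1,1.5],"twist":[-0.004,0,0.008],"claw":55},{"linear":[-4.5,-1,1.5],"twist":[-0.004,0,0.008],"claw":55},{"linear":[-4.5,-1,1.5],"twist":[-0.004,0,0.008],"claw":55},{"linear":[-4.5,-1,1.5],"twist":[-0.004,0,0.008],"claw":55}]' 55
python3 - <<'E'
from go import *
p,r,s=cur();print(s["qpos"].round(2))
G=p-r.apply([0,0,robot.grip_depth]);print(G)
step(p,r,G+[0,.0,.10],90,-30)
E
```

```text
clock: 11.68
tool_pos: [0.5301, -0.0044, 0.0689]
ee_rot: [-3.138, -0.523, 1.569]
force: [-0.9, -0.4, 2.1]
width: 0.703
grasp_force: 54.9
[ 0.46  0.58 -0.33  1.96 -0.49  0.79  0.55]
[ 0.53015704 -0.01369169  0.08509512]
lin [49.9, -0.2, -86.6] twist [-0.003, 0.001, -0.001] rows>= 2.4
```

```bash
python3 -m crank '[{"linear":[8,0,-14],"twist":[0,0,0],"claw":55},{"linear":[20,0,-35],"twist":[0,0,0],"claw":55},{"linear":[35,0,-61],"twist":[0,0,0],"claw":55},{"linear":[50,0,-87],"twist":[0,0,0],"claw":55},{"linear":[50,0,-87],"twist":[0,0,0],"claw":55},{"linear":[50,0,-87],"twist":[0,0,0],"claw":55}]'
python3 - <<'E'
from go import *
p,r,s=cur();print(s["qpos"].round(2))
step(p,r,[.531,-.09,.18],96,15)
step(p,r,[.532,-.16,.16],102.4,50)
step(p,r,[.532,-.173,.15],102.4,60)
E
```

```text
clock: 12.18
tool_pos: [0.5306, -0.0047, 0.1696]
ee_rot: [-3.141, -0.521, 1.571]
force: [0.1, -0.1, -4.3]
width: 0.701
grasp_force: 54.9
[ 0.45  0.42 -0.31  1.91 -0.47  0.97  0.46]
lin [-81.9, 0.8, -38.2] twist [0.013, -0.782, -0.106] rows>= 6.3
lin [-157.5, 4.4, -65.6] twist [-0.042, -1.388, -0.231] rows>= 11.3
lin [-174.0, 4.8, -66.6] twist [-0.063, -1.562, -0.231] rows>= 12.6
```

```bash
python3 -m crank '[{"linear":[-82,1,-38],"twist":[0.013,-0.782,-0.106],"claw":55},{"linear":[-82,1,-38],"twist":[0.013,-0.782,-0.106],"claw":55},{"linear":[-82,1,-38],"twist":[0.013,-0.782,-0.106],"claw":55},{"linear":[-82,1,-38],"twist":[0.013,-0.782,-0.106],"claw":55},{"linear":[-82,1,-38],"twist":[0.013,-0.782,-0.106],"claw":55},{"linear":[-82,1,-38],"twist":[0.013,-0.782,-0.106],"claw":55},{"linear":[-157,4,-66],"twist":[-0.042,-1.388,-0.231],"claw":55},{"linear":[-157,4,-66],"twist":[-0.042,-1.388,-0.231],"claw":55},{"linear":[-157,4,-66],"twist":[-0.042,-1.388,-0.231],"claw":55},{"linear":[-157,4,-66],"twist":[-0.042,-1.388,-0.231],"claw":55}]'
python3 - <<'E'
from go import *
p,r,s=cur();print(s["qpos"].round(2))
step(p,r,[.532,-.173,.15],102.4,60)
step(p,r,[.532,-.173,.11],102.4,60)
E
```

```text
clock: 13.02
tool_pos: [0.5325, -0.1754, 0.1465]
ee_rot: [3.137, 0.718, 1.755]
force: [-0.5, 1.3, -4.4]
width: 0.704
grasp_force: 54.9
[-0.29  0.41  0.1   2.12  0.95  0.88 -0.74]
lin [-6.5, 0.4, 13.4] twist [-0.02, -0.329, -0.021] rows>= 2.6
lin [19.9, 0.3, 43.6] twist [-0.02, -0.329, -0.021] rows>= 2.6
```

```bash
python3 -m crank '[{"linear":[-6,0,13],"twist":[-0.02,-0.329,-0.021],"claw":55},{"linear":[-6,0,13],"twist":[-0.02,-0.329,-0.021],"claw":55},{"linear":[-6,0,13],"twist":[-0.02,-0.329,-0.021],"claw":55},{"linear":[-6,0,13],"twist":[-0.02,-0.329,-0.021],"claw":55},{"linear":[7,0,28],"twist":[-0.02,-0.329,-0.021],"claw":55},{"linear":[20,0,43],"twist":[-0.02,-0.329,-0.021],"claw":55},{"linear":[20,0,43],"twist":[-0.02,-0.329,-0.021],"claw":55},{"linear":[20,0,43],"twist":[-0.02,-0.329,-0.021],"claw":55}]'
python3 - <<'E'
from go import *
p,r,s=cur();print(s["qpos"].round(2),p-r.apply([0,0,robot.grip_depth]))
for z in(.085,.074,.070,.068,.066):step(p,r,[.532,-.173,z],102.4,60)
cv2.imwrite("pics/s5.png",np.hstack([cv2.resize(camera("scene")[90:240,130:330],None,fx=2,fy=2),cv2.resize(camera("top")[140:290,240:440],None,fx=2,fy=2)]))
E
```

```text
clock: 13.68
tool_pos: [0.536, -0.1867, 0.1014]
ee_rot: [-3.139, 1.04, 1.789]
force: [0.7, -0.5, -3.3]
width: 0.705
grasp_force: 54.9
[-0.46  0.66  0.16  2.17  1.24  1.01 -1.19] [ 0.53252437 -0.17097019  0.11090379]
lin [21.3, -0.9, 14.7] twist [-0.001, -0.007, 0.001] rows>= 0.6
lin [30.8, -0.9, 20.3] twist [-0.001, -0.007, 0.001] rows>= 0.9
lin [34.2, -0.9, 22.3] twist [-0.001, -0.007, 0.001] rows>= 1.0
lin [35.9, -0.9, 23.3] twist [-0.001, -0.007, 0.001] rows>= 1.0
lin [37.7, -0.9, 24.3] twist [-0.001, -0.007, 0.001] rows>= 1.1
```

View pics/s5.png

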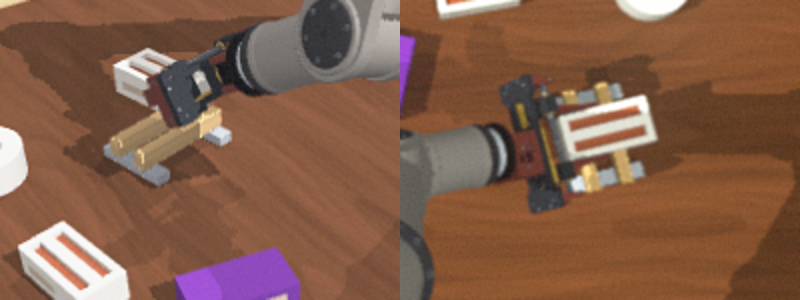

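The mould is held cavity-up over the rack, at (605,135) in the top half of the picture, and squared to the slats. I'll lower it gently.

```bash
python3 -m crank '[{"linear":[12,-1,8],"twist":[0,-0.007,0],"claw":55},{"linear":[21,-1,14.7],"twist":[0,-0.007,0],"claw":55},{"linear":[27,-1,18],"twist":[0,-0.007,0],"claw":55},{"linear":[31,-1,20.3],"twist":[0,-0.007,0],"claw":55},{"linear":[34.2,-1,22.3],"twist":[0,-0.007,0],"claw":55},{"linear":[36,-1,23.3],"twist":[0,-0.007,0],"claw":55},{"linear":[36,-1,23.3],"twist":[0,-0.007,0],"claw":55}]'
python3 -m crank '[{"linear":[0.9,0,0.5],"twist":[0,0,0],"claw":55},{"linear":[0.9,0,0.5],"twist":[0,0,0],"claw":55},{"linear":[0.9,0,0.5],"twist":[0,0,0],"claw":55}]'
python3 - <<'E'
from go import *
p,r,s=cur();print(s["ft_torque"],p-r.apply([0,0,robot.grip_depth]))
E
```

```text
clock: 14.37
tool_pos: [0.5364, -0.1882, 0.0592]
ee_rot: [3.138, 1.049, 1.785]
force: [-0.3, -0.4, -4.4]
width: 0.702
grasp_force: 54.9
clock: 14.62
tool_pos: [0.5365, -0.1882, 0.0586]
ee_rot: [3.137, 1.049, 1.784]
force: [-0.5, -0.1, -4.7]
width: 0.704
grasp_force: 54.9
[ 1.64663538  0.29994688 -0.03122072] [ 0.53300768 -0.17234312  0.06791559]
```

```bash
for i in 1; do python3 -m crank '[{"linear":[0.9,0,0.5],"twist":[0,0,0],"claw":55},{"linear":[0.9,0,0.5],"twist":[0,0,0],"claw":55},{"linear":[0.9,0,0.5],"twist":[0,0,0],"claw":55}]'; done
python3 -m crank '[{"linear":[0.9,0,0.5],"twist":[0,0,0],"claw":55},{"linear":[0.9,0,0.5],"twist":[0,0,0],"claw":55},{"linear":[0.9,0,0.5],"twist":[0,0,0],"claw":55}]'
```

```text
clock: 14.87
tool_pos: [0.5364, -0.1881, 0.0574]
ee_rot: [3.137, 1.049, 1.784]
force: [-0.1, 1.4, -4.6]
width: 0.704
grasp_force: 54.9
clock: 15.12
tool_pos: [0.5366, -0.1883, 0.0573]
ee_rot: [3.137, 1.051, 1.784]
force: [-1.9, 3.5, 6.4]
width: 0.703
grasp_force: 54.9
```

It's in contact with the slats. I'll release slowly.

```bash
python3 -m crank '[{"linear":[0,0,0],"twist":[0,0,0],"claw":58},{"linear":[0,0,0],"twist":[0,0,0],"claw":58},{"linear":[0,0,0],"twist":[0,0,0],"claw":63},{"linear":[0,0,0],"twist":[0,0,0],"claw":66},{"linear":[0,0,0],"twist":[0,0,0],"claw":72},{"linear":[0,0,0],"twist":[0,0,0],"claw":84},{"linear":[0,0,0],"twist":[0,0,0],"claw":84},{"linear":[0,0,0],"twist":[0,0,0],"claw":84}]' 5
python3 -m crank '[{"linear":[0,0,-10],"twist":[0,0,0],"claw":84},{"linear":[0,0,-30],"twist":[0,0,0],"claw":84},{"linear":[0,0,-60],"twist":[0,0,0],"claw":84},{"linear":[0,0,-100],"twist":[0,0,0],"claw":84},{"linear":[0,0,-140],"twist":[0,0,0],"claw":84},{"linear":[-60,0,-140],"twist":[0,0,0],"claw":84},{"linear":[-60,0,-140],"twist":[0,0,0],"claw":84},{"linear":[-60,0,-140],"twist":[0,0,0],"claw":84}]'
python3 - <<'E'
from go import *
ims={}
M=box(.062,.12,.04,(0,0,.06));mm={}
for c in("scene","top"):
    ims[c]=camera(c);e=proj([[.5373,-.197,.06]],c)[0]
    for n in("mould","mate"):
        for d in regions_of(n,c):
            l,t,w,h=d["extent"]
            if l<e[0]<l+w and t<e[1]<t+h and c not in mm: mm[c]=d["pixels"]
cv2.imwrite("pics/s6.png",np.hstack([cv2.resize(ims["scene"][90:240,130:330],None,fx=2,fy=2),cv2.resize(ims["top"][140:290,240:440],None,fx=2,fy=2)]))
print(list(mm),readout.get_state()["force"])
if mm: print(fit(M,mm,[.5373,-.197,.217]))
E
```

```text
clock: 15.78
tool_pos: [0.5364, -0.1882, 0.0562]
ee_rot: [3.137, 1.049, 1.784]
force: [-0.1, 0.1, -0.4]
width: 0.95
grasp_force: 0.0
clock: 16.45
tool_pos: [0.5171, -0.0995, 0.1816]
ee_rot: [3.127, 1.049, 1.774]
force: [-0.8, -0.5, 0.2]
width: 0.96
grasp_force: 0.0
['scene', 'top'] [ 0.37421414 -0.20087756  0.37986996]
(array([ 0.53896267, -0.19674328,  0.22327737]), np.float64(0.1081962433283713))
```

View pics/s6.png

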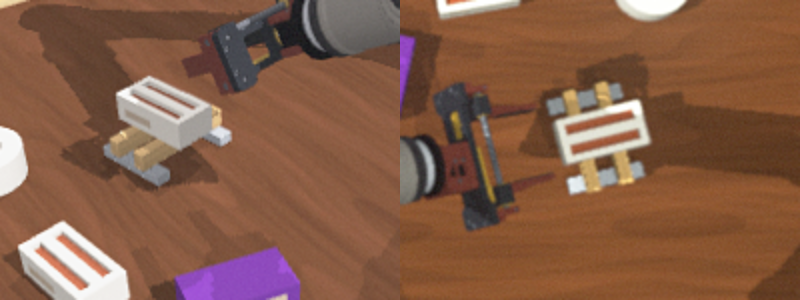

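The mould lies flat across both slats, cavity up and central, at (600,132) in the top view. The fit puts it about 2 mm from the rack centre, and the gripper is clear. I'll hand it in.

```bash
python3 -c "
from plant import order
print(order.hand_in())"
```

```text
the job is handed in; nothing more can be done
None
```

The white mould half is turned over and lies cavity face up across both slats, about 2 mm off the rack's centre and squared to it; the gripper is clear and the job was handed in after about 17 s on the robot's clock (no verdict was returned).

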